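# Close the spindle housing and mesh the splined spindle

### The job

Put the grey dust cover onto the open blue spindle housing so that it sits seated and level on the rim, and let go of it. Then take the red-headed splined spindle out of its wooden stand, lower it upright through the hole in the cover, turn it until its splines mesh with the drive hub, and push it fully home against the spring plunger. Finish while still holding the spindle pressed fully home (the spring lifts it if you let go), and leave the loose tools round the work where they are.

Things in the scene. Friction and masses are not known exactly. Their poses are not given: they have to be found in the camera images.
- spindle_housing: Fixed round blue case, open at the top. Origin at the centre of its underside on the table, z up. Base flange 136 mm across and 6 mm high; case wall 114 mm outside, 102 mm inside diameter; level rim 56 mm above the table. A small dark lock screw sticks out of the wall on its -x side.
- drive_hub: Steel drive hub fixed on the housing's axis; it does not turn. Origin on the axis at table level, z up. Funnel mouth 41 mm wide at 47 mm height, round bore 33 mm wide from 42 down to 36 mm, where the cross-shaped socket begins: two crossing slots 12.5 x 33 mm, one along the hub's x, one along its y, floor at 14 mm. Its angle differs from the housing's.
- socket (a point): Centre of the cross socket's mouth, on the hub axis 36 mm above the table, axes as the hub's. The spindle meshes at any of four angles 90 degrees apart, within 0.1 rad (1.7 mm play a side). Under the cover it can be felt: pushed lightly (3 to 6 N) the foot rests at 36 mm, or at 33 mm with only its slim tip in, and drops in when turned to the slots.
- plunger (a joint): Red spring plunger on the axis of the hub, 11 mm in diameter: 0 = up (its top at 26 mm above the table), 0.012 m = fully down (its top at 14 mm). Sprung: about 4 N to start it, 10 N fully down, more than the spindle's weight.
- dust_cover: Loose dust cover, 0.22 kg, right way up on the table. Origin at the centre of its underside, z up. Lip ring 93 mm outside diameter from 0 to 6 mm height, chamfered below; grey plate 118 mm across from 6 to 11 mm. Seated, the lip is inside the housing's rim (3 to 4 mm play a side) and the plate lies on the rim: origin 50 mm above the table.
- neck (a point): Centre of the top of the cover's orange round neck, 33 mm above the cover's origin. The neck is 52 mm outside and 40 mm inside diameter, 22 mm high above the plate; the hole goes right through. Grip it across the outside from above. Seated, this point is 83 mm above the table.
- spindle: Loose splined spindle, 0.2 kg, upright in the stand. Origin at the centre of its foot, z up. Splined foot 0 to 28 mm: two crossing ribs 30 x 9 mm, one along its x, one along its y, the lowest 3 mm slimmer (26 x 6.6 mm). Shaft 23 mm. Meshed but unpressed its foot is 26 mm above the table, fully home 14 mm (flange 8 mm above the cover's neck).
- head (a point): Centre of the spindle's red square head, 99 mm above its foot: 28 x 28 mm, from 81 to 117 mm, flat sides facing along the spindle's x and y. Grip it across two flats from above. Right below it a dark flange 36 mm across from 77 to 81 mm, on which the fingertips may bear.
- stand_block: Fixed wooden block 84 x 84 x 45 mm with a round hole 37 mm wide and deep in its middle, where the spindle stands, its foot 8 mm above the table. Origin at the centre of its underside. Stand and cover swap sides at random, left or right of the housing. A fixed jig between robot and housing has a lever 173 mm high, a cabinet behind the left side is 155 mm high: carry things clear above.
- spring_clamp: Black spring clamp, 142 x 97 x 20 mm, lying flat. A loose bystander to be left alone. Origin at the centre of its underside.
- tape_measure: Yellow tape measure, 60 x 80 x 66 mm. A loose bystander to be left alone. Origin at the centre of its underside.
- sanding_block: Brown cork sanding block, 126 x 97 x 24 mm. A loose bystander to be left alone. Origin at the centre of its underside.
- masking_tape: Roll of cream masking tape, 101 mm across, 25 mm high, lying flat. A loose bystander to be left alone. Origin at the centre of its underside.
There are look-alikes about, which are no part of the job. What is shaped like the spindle but green or purple is not meant.

How it is judged:
By the outcome, as a careful person would: the job done as asked, in the order asked, and still so for the second after the job is handed in, while the arm keeps its last pose, push and grip.
It also fails if it takes over 54 s, if anything falls off the work surface, if the arm or the gripper's body presses on something with over 40 N, if the wrist force passes 120 N, or if a joint passes its speed limit or range.

### The arm

A 6-joint arm with a two-finger parallel gripper is mounted at the origin on a cart in front of the work surface, level with it; the furniture and walls round the work are solid. World frame = base frame: x ahead of the robot, y to its left, z up, the work surface at z = 0. Lengths are in m, angles in rad, forces in N, time in s.
With the tool pointing down it reaches from about 0.325 to 0.925 m from the base axis. Payload 3.1 kg.
Tool frame: the origin (TCP) lies midway between the tips of the shut fingers; the grasp point (between the pads) lies 19 mm behind it (r.hold_point_z is the distance from the TCP to the grasp point, in m); z points along the fingers, y is the line along which they close (so a half turn about z gives the same grasp; the last joint's range is limited). The gripper opens to 85 mm and grips with 20 to 120 N. Pads are 22 mm wide; open, the fingers measure 114 mm over their backs; the gripper's body (76 mm by 85 mm) begins 54 mm behind the grasp point. The pads swing forward as they close: fully open they stand 13 mm farther back than shut.
Start: joints at [1.136, 0.217, 1.613, -0, 1.311, -0.112], TCP at [0.198, 0.593, 0.231] pointing down, gripper open.
Joint ranges: [-2.75, 2.75], [-0.78, 2.1], [0.31, 2.55], [-1.13, 4.27], [0.13, 2.63], [-2.58, 2.58]. Speed limits (rad/s): [2.79, 2.79, 3.14, 3.14, 3.14, 3.14].

### API

Orientations are given as a rotation vector (axis times angle).
In Python, from station import readout, optics, workorder, r gives the robot as it stands.
- The arm moves only by the tool drive_tool, never from a script. Its argument "targets" is a list that holds one entry, the list of rows, each a list of 4 numbers: the shift along the world's x, y, z in mm, then the turn about the world's z in degrees. In form: [[[x, y, z, twist], ...]]. A call has 1 to 5 rows; each row shifts and turns the commanded pose from where the row before left it; what a row does not reach is not made up. A row lasts 1/8 s, in which the tool goes at most 62.5 mm and 10.7 degrees, less where a joint would pass 70% of its speed; a pose out of reach is approached as far as the arm can. A call is refused whole if a number of a shift passes 62.5 or a number of a turn 10.7, either way. A call with a gripper value outside its range is refused whole. "claw" is the gripper's target within -1 to 1 (fully open at 1, half-way at 0, shut at -1), set as the call begins (left out, the last holds). The fingers move at their own pace and stop on an object; "newtons" is the grip in N (left out, the last holds). Time passes only in rows, so rows that do not move let the fingers close. It gives the time, the measured TCP pose, the force, the opening and the grip force at its end, in the units of the state.
- readout.read_state(): the state, without advancing time (a new reading comes with each control period).
- optics.capture(name): name is "scene" or "top" or "wrist"; returns the picture (480x640x3 uint8, red, green, blue); there is no depth.
- optics.get_calibration(name): a dict with "vfov" (degrees; the focal length in pixels is half the picture's height over the tangent of half this angle, whatever the lens; pixels are square), "cx", "cy" (the principal point, pixels), "R" (3x3) and "t" (3): a world point X has camera coordinates R X + t; the wrist camera has in their place "hand_eye" (4x4, takes a point from camera to tool coordinates, whose origin is the TCP and whose axes are the flange's). Camera axes: x right, y down, z forward; pixel columns grow to the right and rows downward; lengths in m; the calibration is good to about 2 mm. A picture is of the moment at which its call begins: read the wrist's pose just before it. get_calibration takes no time and is no camera call.
- workorder.sign_off(): hands the job in; it is judged then, once.
The state is a dict: "clock": time; "q": joint angles; "qvel": joint speeds; "joint_torque": joint torques, N m; "tool_pos": TCP position; "orientation": TCP orientation; "ft_force": force on the tool from outside, world axes, zero at the start; "ft_torque": the same for the moment, N m; "finger_gap": finger opening in m; "finger_force": force on a finger pad.
Only numpy, scipy, OpenCV 4.12 (cv2) and the standard library are available. Lean on these libraries where they do the work, as an engineer would, in place of code of your own. Each camera call takes 0.05 s, during which the arm holds its last target. There are 200 camera calls.

## Working session

There is one attempt and no reset: what is moved stays moved. The work goes in short steps, Python scripts to look and compute and a tool call to move; the robot and the scene stay as the last step left them, time stands still between calls to the robot, and variables do not carry over. Pictures are saved under pics/ and viewed, at most 10 in all, crops included, and the job is handed in when it is done.

Besides the shell and the picture viewer there is one more tool, called after "Emit:" as name(argument=value, ...), one argument or row to a line, values as JSON. drive_tool: Moves the arm, as the interface text tells. Its arguments: {"type":"object","properties":{"targets":{"type":"array","items":{"type":"array","items":{"type":"array","items":{"type":"number"}}}},"claw":{"type":"number"},"newtons":{"type":"number"}},"required":["targets"]}

```bash
mkdir -p pics; ls; cat > h.py <<'E'
import numpy as np,cv2
from station import readout,optics,workorder,r
from scipy.spatial.transform import Rotation as Ro
def cal(n,s=None):
    c=optics.get_calibration(n); f=240/np.tan(np.radians(c['vfov'])/2)
    if 'R' in c: R=np.array(c['R']);t=np.array(c['t'])
    else:
        H=np.array(c['hand_eye']); s=s or readout.read_state()
        T=np.eye(4);T[:3,:3]=Ro.from_rotvec(s['orientation']).as_matrix();T[:3,3]=s['tool_pos']
        W=np.linalg.inv(T@H);R=W[:3,:3];t=W[:3,3]
    return f,c['cx'],c['cy'],R,t
def ray(C,u,v,z):
    f,cx,cy,R,t=C; o=-R.T@t; d=R.T@np.array([(u-cx)/f,(v-cy)/f,1]); return o+d*(z-o[2])/d[2]
def pix(C,X):
    f,cx,cy,R,t=C; p=R@np.array(X)+t; return np.array([cx+f*p[0]/p[2],cy+f*p[1]/p[2]])
def cap(n,name):
    s=readout.read_state(); im=optics.capture(n)[:,:,::-1].copy(); cv2.imwrite('pics/'+name,im); return im,cal(n,s)
E
python3 - <<'E'
from h import *
s=readout.read_state();print(s)
for n in('scene','top'):
    im,C=cap(n,n+'0.png'); print(n,optics.get_calibration(n),-C[3].T@C[4])
print(optics.get_calibration('wrist'))
print([a for a in dir(r) if a[0]!='_'])
E
```

```text
pics
{'clock': 0.0, 'q': array([ 1.13580124e+00,  2.17778069e-01,  1.61494115e+00, -3.79344218e-06,
        1.31129637e+00, -1.12189941e-01]), 'qvel': array([-0.00133178, -0.00023087,  0.00046207, -0.00078333, -0.00020527,
       -0.00078513]), 'joint_torque': array([ 1.85231288e-04, -3.96821165e+01, -3.03861487e+01, -1.58285980e-04,
        9.56899545e-03, -5.17077197e-06]), 'tool_pos': array([0.19789363, 0.59197812, 0.22994978]), 'orientation': array([-0.50475595, -3.10011639,  0.00366518]), 'ft_force': array([ 0.0850392 ,  0.37660006, -0.19606642]), 'ft_torque': array([ 0.01582781, -0.00321418,  0.01661395]), 'finger_force': 0.0, 'finger_gap': 0.08559477042352481}
scene {'vfov': 56.06661773182382, 'cx': 316.4662662310817, 'cy': 232.39933427180392, 'R': array([[ 0.54307359, -0.83968385,  0.00144887],
       [-0.52135693, -0.3385442 , -0.78331014],
       [ 0.65822339,  0.42463968, -0.62162941]]), 't': array([-0.40643273,  0.30726151,  0.67176764])} [-0.06125737 -0.5225126   0.65886044]
top {'vfov': 43.49865430284535, 'cx': 320.5085365489111, 'cy': 238.46654750425802, 'R': array([[ 6.32567048e-03, -9.99979695e-01,  7.72218726e-04],
       [-9.87652593e-01, -6.36856995e-03, -1.56530498e-01],
       [ 1.56532238e-01,  2.27476527e-04, -9.87672824e-01]]), 't': array([-0.14409142,  0.5316934 ,  1.53225117])} [ 0.28619314 -0.14105091  1.59670035]
{'vfov': 63.942065762655695, 'cx': 320.82094855155367, 'cy': 239.9067186652871, 'hand_eye': array([[ 5.43089988e-04, -9.57143954e-01, -2.89612078e-01,
         7.35096167e-02],
       [ 9.99999764e-01,  6.41980430e-04, -2.46460122e-04,
        -1.13666946e-04],
       [ 4.21823102e-04, -2.89611876e-01,  9.57144077e-01,
        -1.42958163e-01],
       [ 0.00000000e+00,  0.00000000e+00,  0.00000000e+00,
         1.00000000e+00]])}
['Unreachable', 'hold_point_z']
```

View pics/top0.png

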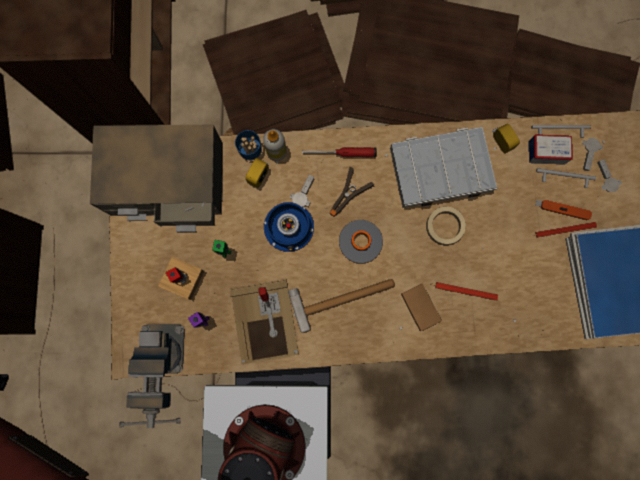

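View pics/scene0.png

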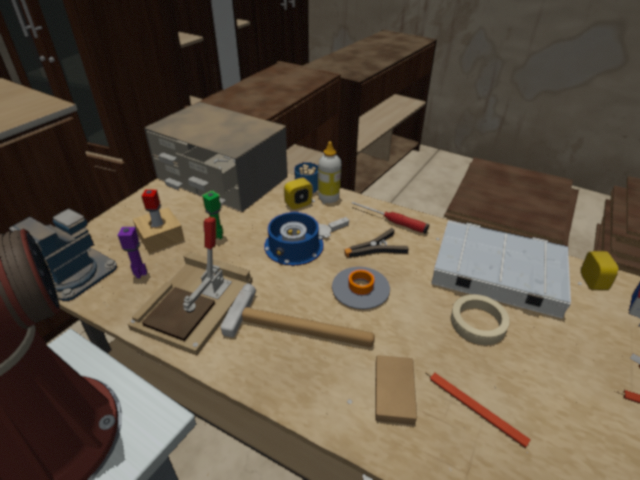

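The top view shows the housing at (289,226), the cover at (361,241) and the red spindle head in its stand at (175,275). Things that could be mistaken for the spindle are the red jig lever (264,293), the green spindle (220,247) and the purple one (197,320). The description picks (175,275); in the scene view that is (151,200).

```bash
cat > m.py <<'E'
from h import *
T=cv2.imread('pics/top0.png');S=cv2.imread('pics/scene0.png');CT=cal('top');CS=cal('scene')
def blobs(im,lo,hi,box,lo2=None,hi2=None,mina=30):
    h=cv2.cvtColor(im,cv2.COLOR_BGR2HSV);m=cv2.inRange(h,lo,hi)
    if lo2: m|=cv2.inRange(h,lo2,hi2)
    k=np.zeros_like(m);x0,y0,x1,y1=box;k[y0:y1,x0:x1]=m[y0:y1,x0:x1]
    n,_,st,ce=cv2.connectedComponentsWithStats(k);return k,[(st[i].tolist(),ce[i].round(1).tolist()) for i in range(1,n) if st[i][4]>=mina]
def tri(C1,p1,C2,p2):
    P=[C[0:1] and np.array([[C[0],0,C[1]],[0,C[0],C[2]],[0,0,1]])@np.c_[C[3],C[4]] for C in(C1,C2)]
    X=cv2.triangulatePoints(P[0],P[1],np.array(p1,float).reshape(2,1),np.array(p2,float).reshape(2,1));X=(X[:3]/X[3])[:,0]
    return X,pix(C1,X)-p1,pix(C2,X)-p2
if __name__=='__main__':
    R1=((0,120,60),(6,255,255));R2=((172,120,60),(180,255,255))
    print('red T',blobs(T,*R1,(150,250,200,300),*R2)[1]); print('red S',blobs(S,*R1,(130,180,170,220),*R2)[1])
    print('or T',blobs(T,(5,150,120),(20,255,255),(335,215,390,270))[1]);print('or S',blobs(S,(5,150,120),(20,255,255),(335,255,390,310))[1])
    k,b=blobs(T,(100,120,40),(125,255,255),(255,195,320,260));print('blue T',b,[cv2.fitEllipse(max(cv2.findContours(k,0,2)[0],key=cv2.contourArea))])
    k,b=blobs(S,(100,120,40),(125,255,255),(255,200,335,270));print('blue S',b)
    a=cv2.resize(T[185:310,140:400],None,fx=3,fy=3,interpolation=2);b=cv2.resize(S[165:315,100:400],None,fx=2.6,fy=2.6,interpolation=2)
    b=b[:, :780]; a=cv2.copyMakeBorder(a,0,0,0,max(0,b.shape[1]-a.shape[1]),0)[:220*3]
    cv2.imwrite('pics/crop.png',np.vstack([a[:, :780],b])[:, :780][:, :])
    cv2.imwrite('pics/crop.png',cv2.resize(cv2.imread('pics/crop.png'),(612,600)))
E
python3 m.py
```

```text
red T [([166, 268, 14, 14, 113], [172.8, 274.3])]
red S [([142, 190, 17, 19, 242], [149.9, 199.0])]
or T [([352, 230, 19, 20, 115], [360.7, 239.7])]
or S [([349, 270, 25, 19, 185], [361.2, 279.3])]
blue T [([264, 203, 49, 48, 987], [287.8, 226.9]), ([299, 232, 13, 17, 41], [305.6, 241.3])] [((287.1795349121094, 224.8109130859375), (42.542205810546875, 47.60676574707031), 51.37972640991211)]
blue S [([265, 212, 58, 53, 1754], [293.8, 240.3])]
```

View pics/crop.png

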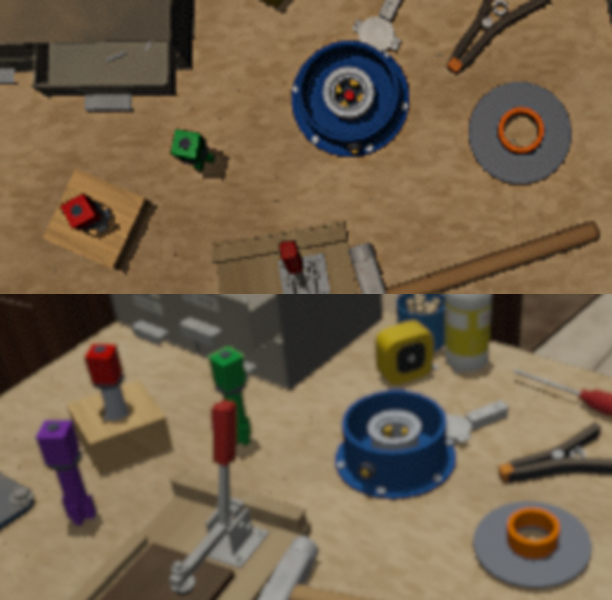

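The crop confirms the red square head on a grey shaft in the wooden block. The cover lies flat with its orange neck up, and the housing is open with the red plunger at its centre. Next I compute positions.

```bash
python3 - <<'E'
from m import *
np.set_printoptions(precision=4,suppress=True)
# neck: outer-ellipse bbox centre at top
kT,_=blobs(T,(3,120,80),(20,255,255),(340,218,385,265)); cT=max(cv2.findContours(kT,0,1)[0],key=cv2.contourArea); eT=cv2.fitEllipse(cv2.convexHull(cT)); print('neckT',eT)
print('neck ray T z=.033',ray(CT,*eT[0],.033), 'tri',tri(CT,eT[0],CS,(361.2,279.3)))
# plate
for nm,im,C,box in(('T',T,CT,(330,212,392,270)),('S',S,CS,(325,260,395,315))):
    k,b=blobs(im,(90,5,50),(130,110,200),box); c=max(cv2.findContours(k,0,1)[0],key=cv2.contourArea); e=cv2.fitEllipse(cv2.convexHull(c)); print('plate',nm,e,ray(C,*e[0],.011))
print('head tri',tri(CT,(172.8,274.3),CS,(149.9,199.0)))
k,b=blobs(T,(0,120,60),(6,255,255),(275,212,305,240),(172,120,60),(180,255,255),2);print('plunger',b,[ray(CT,*x[1],.026) for x in b])
k,b=blobs(T,(100,120,40),(125,255,255),(255,195,320,260));h=cv2.convexHull(cv2.findNonZero(k));e=cv2.fitEllipse(h);print('housing hull',e,ray(CT,*e[0],.006),cv2.minEnclosingCircle(h))
g=cv2.cvtColor(T,cv2.COLOR_BGR2HSV); k,b=blobs(T,(0,0,110),(180,60,255),(275,210,303,238));e=cv2.fitEllipse(cv2.convexHull(cv2.findNonZero(k)));print('hub',e,ray(CT,*e[0],.047))
k,b=blobs(S,(100,120,40),(125,255,255),(255,200,335,270));h=cv2.convexHull(cv2.findNonZero(k))
print('S hous bottom-of-flange bbox',cv2.boundingRect(h))
X=ray(CT,288,225,.047);print(X,[pix(CS,[X[0],X[1],z]) for z in(.056,.047,0)])
print('stand T',[ray(CT,u,v,.045) for u,v in((181,279),)])
s=readout.read_state();print(Ro.from_rotvec(s['orientation']).as_matrix())
E
```

```text
neckT ((360.8586730957031, 239.69696044921875), (19.407238006591797, 19.735286712646484), 67.23848724365234)
neck ray T z=.033 [ 0.5314 -0.2469  0.033 ] tri (array([ 0.5325, -0.2471,  0.025 ]), array([-0.1302,  0.0852]), array([ 0.3634, -0.0398]))
plate T ((361.1126708984375, 239.56817626953125), (23.77992057800293, 25.02631950378418), 160.0684814453125) [ 0.5352 -0.249   0.011 ]
plate S ((360.5568542480469, 287.6606140136719), (40.059425354003906, 56.02787780761719), 96.55036926269531) [ 0.5233 -0.2507  0.011 ]
head tri (array([0.4297, 0.2272, 0.1018]), array([-0.1855,  0.2507]), array([ 0.5968, -0.1147]))
plunger [([286, 223, 5, 5, 21], [288.0, 225.0])] [array([ 0.5707, -0.0542,  0.026 ])]
housing hull ((288.3287353515625, 226.60980224609375), (48.004398345947266, 48.80742645263672), 79.6070556640625) [ 0.57   -0.0541  0.006 ] ((288.36956787109375, 226.36956787109375), 24.583833694458008)
hub ((287.373291015625, 223.3518524169922), (20.5787296295166, 21.217695236206055), 46.61186981201172) [ 0.5713 -0.0537  0.047 ]
S hous bottom-of-flange bbox (265, 212, 58, 53)
[ 0.5669 -0.0554  0.047 ] [array([292.7284, 226.2637]), array([292.8563, 229.5009]), array([293.5016, 245.8301])]
stand T [array([0.4238, 0.219 , 0.045 ])]
[[-0.9484  0.3172 -0.0009]
 [ 0.3172  0.9484 -0.002 ]
 [ 0.0002 -0.0022 -1.    ]]
```

Emit:
drive_tool(
  targets=[
    [[33,-52,0,-6],[33,-52,0,-6],[33,-52,0,-6],[33,-52,0,-6],[33,-52,0,-6]],
  ],
  claw=1,
)

```text
clock: 0.72
tool_pos: [0.3637, 0.3309, 0.2309]
orientation: [-1.294, -2.862, 0.0]
ft_force: [0.6, -0.8, 0.4]
finger_gap: 0.0851
finger_force: 0.0
```

Emit:
drive_tool(
  targets=[
    [[33,-52,0,-6],[33,-52,0,-6],[0,0,0,0]],
  ],
)

```text
clock: 1.1
tool_pos: [0.431, 0.2252, 0.231]
orientation: [1.592, 2.708, -0.001]
ft_force: [-0.2, 0.9, -0.4]
finger_gap: 0.0854
finger_force: 0.0
```

```bash
python3 - <<'E'
from h import *
im,C=cap('wrist','w_sp.png'); s=readout.read_state(); print(s['tool_pos'],s['q'],pix(C,[.43,.227,.125]),pix(C,[.43,.227,.045]),s['clock'])
E
```

```text
[0.42978452 0.2270535  0.23088085] [ 3.41251006e-01 -8.42316950e-02  1.93267002e+00  4.31831410e-04
  1.29409548e+00 -1.69679065e-01] [320.84158381 234.20878946] [320.89828194 208.84898039] 1.15
```

Emit:
drive_tool(
  targets=[
    [[28,-56,0,-6],[28,-56,0,-6],[28,-56,0,-6],[28,-56,0,-6],[28,-57,0,-6]],
  ],
)

```text
clock: 1.78
tool_pos: [0.5692, -0.0505, 0.231]
orientation: [-2.231, -2.211, -0.001]
ft_force: [0.5, -0.0, -0.9]
finger_gap: 0.0853
finger_force: 0.0
```

Emit:
drive_tool(
  targets=[
    [[0,0,0,0],[0,0,0,0]],
  ],
)

```text
clock: 2.02
tool_pos: [0.5681, -0.0492, 0.2306]
orientation: [-2.227, -2.212, 0.0]
ft_force: [0.2, 0.5, 0.4]
finger_gap: 0.0853
finger_force: 0.0
```

```bash
python3 - <<'E'
from h import *
im,C=cap('wrist','w_hub.png'); s=readout.read_state(); print(s['tool_pos'],s['q'],s['orientation'],pix(C,[.5705,-.054,.036]),s['clock'])
a=cv2.imread('pics/w_sp.png');cv2.imwrite('pics/w2.png',cv2.resize(np.hstack([a,im]),(800,300)))
E
```

```text
[ 0.56789153 -0.04876364  0.23068131] [-2.09220462e-01  1.02339821e-01  1.74500799e+00  8.50816121e-04
  1.29602134e+00 -2.03726218e-01] [-2.22642000e+00 -2.21370827e+00  4.50037539e-04] [323.66270971 214.81621206] 2.075
```

View pics/w2.png

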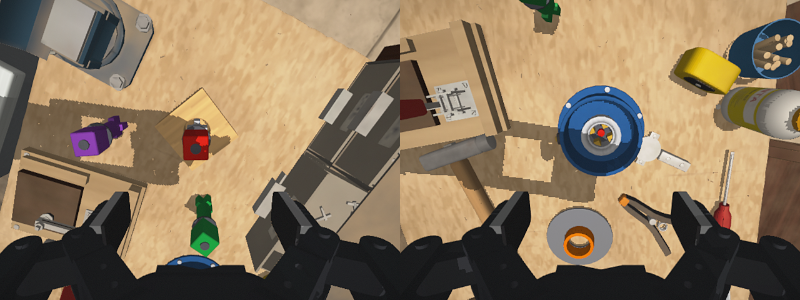

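Left: the red head is at about (312,222) in full pixels. Right: the hub sits inside the blue housing at about (961,213) on the doubled picture, with the plunger and dark cross slots visible. I'll crop both close up.

```bash
python3 - <<'E'
import cv2,numpy as np
a=cv2.imread('pics/w_sp.png')[170:270,260:360];b=cv2.imread('pics/w_hub.png')[163:263,270:370]
b=np.clip(b.astype(float)*1.3,0,255).astype(np.uint8)
cv2.imwrite('pics/w3.png',np.hstack([cv2.resize(x,(400,400),interpolation=2) for x in(a,b)]))
E
```

```text
(no output)
```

View pics/w3.png

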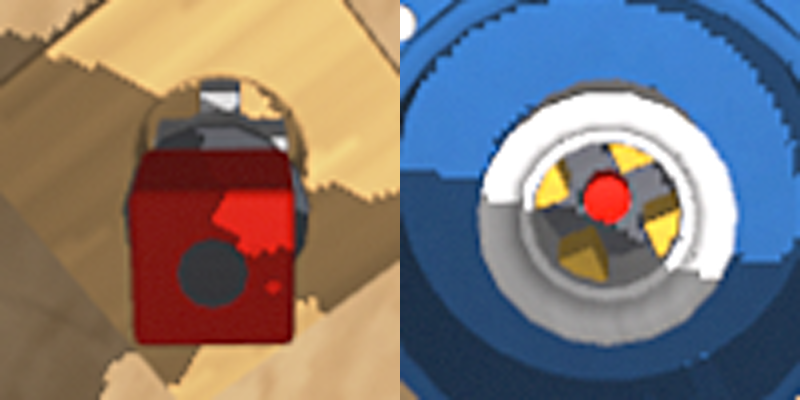

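```bash
python3 - <<'E'
from h import *
np.set_printoptions(precision=4,suppress=True)
def camat(pos,rv): return cal('wrist',dict(tool_pos=np.array(pos),orientation=np.array(rv)))
C1=camat([.4298,.2271,.2309],[1.592,2.708,-.001]);C2=camat([.5679,-.0488,.2307],[-2.2264,-2.2137,.00045])
P=np.array([ray(C1,260+u/4,170+v/4,.125) for u,v in((133,192),(293,190),(293,343),(133,343))])
print('head corners',P[:,:2],P.mean(0),np.linalg.norm(np.diff(P,axis=0),axis=1),[np.degrees(np.arctan2(*(P[j]-P[i])[1::-1]))%90 for i,j in((0,1),(1,2),(3,2),(0,3))])
Q=np.array([ray(C2,270+(u-400)/4,163+v/4,.036) for u,v in((553,185),(628,157),(663,230),(583,258))])
print('hub',Q.mean(0),[np.linalg.norm(q-Q.mean(0)) for q in Q],[np.degrees(np.arctan2(*(Q[j]-Q[i])[1::-1]))%90 for i,j in((0,2),(1,3))])
print('funnel',ray(C2,270+(608-400)/4,163+212/4,.047),'plunger',ray(C2,270+(607-400)/4,163+197/4,.026))
a=cv2.imread('pics/w_hub.png')[163:263,270:370];h=cv2.cvtColor(a,cv2.COLOR_BGR2HSV);m=cv2.inRange(h,(18,120,60),(32,255,255));n,_,st,ce=cv2.connectedComponentsWithStats(m)
print([(st[i][4],ce[i]*4) for i in range(1,n) if st[i][4]>5])
for nm,C in(('1',C1),('2',C2)):print(pix(C,[.5315,-.247,.033]))
b=cv2.imread('pics/w_hub.png');h=cv2.cvtColor(b,cv2.COLOR_BGR2HSV)
m=cv2.inRange(h,(3,150,100),(20,255,255));m[:370]=0;m[:,:250]=0;m[:,340:]=0;e=cv2.boundingRect(m);print('neck bbox',e,ray(C2,e[0]+e[2]/2,e[1]+e[3]/2,.033))
E
```

```text
head corners [[0.4075 0.2299]
 [0.4305 0.2432]
 [0.4438 0.2198]
 [0.4199 0.2065]] [0.4254 0.2248 0.125 ] [0.0266 0.0269 0.0274] [np.float64(29.869649161729793), np.float64(29.667444213082604), np.float64(29.136179373084254), np.float64(27.936665047313653)]
hub [ 0.5686 -0.0538  0.036 ] [np.float64(0.01312937502451263), np.float64(0.012519500638419216), np.float64(0.013706972499883768), np.float64(0.012867979903479505)] [np.float64(66.99137576253034), np.float64(66.2203469209985)]
funnel [ 0.5689 -0.0522  0.047 ] plunger [ 0.5687 -0.0536  0.026 ]
[(np.int32(47), array([226.6383, 156.    ])), (np.int32(63), array([151.4921, 184.8889])), (np.int32(103), array([260.4272, 220.6602])), (np.int32(118), array([182.7119, 252.8814]))]
[207.4949 570.9424]
[287.2782 393.6212]
neck bbox (261, 370, 49, 44) [ 0.5297 -0.245   0.033 ]
```

Hub axis ≈ (0.5695,-0.0535) with slots at 21.6°. The spindle head is at (0.4265,0.2255) with flats at about 29.2°. The neck is at about (0.530,-0.246). Next I move above the cover.

Emit:
drive_tool(
  targets=[
    [[-9,-49,-20,0],[-9,-49,-30,0],[-10,-49,-30,0],[-10,-49,-30,0],[0,0,0,0]],
  ],
)

```text
clock: 2.7
tool_pos: [0.528, -0.2463, 0.1183]
orientation: [-2.228, -2.206, 0.003]
ft_force: [-0.4, 0.4, 0.2]
finger_gap: 0.0857
finger_force: 0.0
```

Emit:
drive_tool(
  targets=[
    [[0,0,0,0]],
  ],
)

```text
clock: 2.82
tool_pos: [0.531, -0.245, 0.1216]
orientation: [-2.229, -2.213, -0.001]
ft_force: [0.8, -0.4, -0.3]
finger_gap: 0.0853
finger_force: 0.0
```

```bash
cat > neck.py <<'E'
from h import *
import sys
z=float(sys.argv[1]);im,C=cap('wrist',sys.argv[2]);s=readout.read_state();print(s['tool_pos'],s['q'],s['clock'])
h=cv2.cvtColor(im,cv2.COLOR_BGR2HSV);m=cv2.inRange(h,(3,150,60),(20,255,255))
n,l,st,ce=cv2.connectedComponentsWithStats(m);i=1+np.argmax(st[1:,4]);print(st[i])
c=cv2.findContours((l==i).astype(np.uint8),cv2.RETR_CCOMP,1);
for k,hh in zip(*[c[0],c[1][0]]):
    if len(k)>40:
        p=np.array([ray(C,*q[0],z)[:2] for q in k],np.float32);
        (a,b),R=cv2.minEnclosingCircle(p);e=cv2.fitEllipse(p);print('outer' if hh[3]<0 else 'inner',a,b,2*R,e)
E
python3 neck.py .033 w_neck.png
```

```text
[ 0.531545   -0.24506395  0.12222781] [-5.52242239e-01  2.48798521e-01  1.79383295e+00  7.81579982e-04
  1.09791239e+00 -5.46477973e-01] 2.875
[ 278  203   81   82 2937]
outer 0.5290511250495911 -0.24501235783100128 0.05461781099438667 ((0.5292243361473083, -0.24526648223400116), (0.05005146190524101, 0.05375818535685539), 177.90463256835938)
inner 0.5293877124786377 -0.2416587471961975 0.03819631040096283 ((0.529306173324585, -0.24309878051280975), (0.03300303593277931, 0.03702655807137489), 88.04884338378906)
```

View pics/w_neck.png

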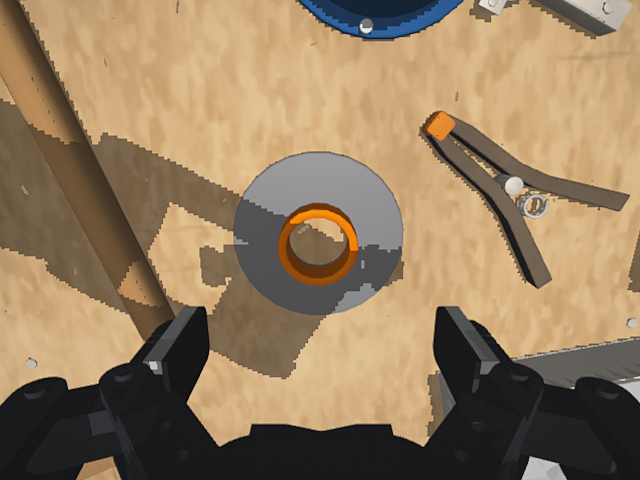

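The cover's neck is at pixel (318,243), the plate is clear of the hammer (left) and the clamp (440,125), and the fingers straddle it. Now I descend and grip.

Emit:
drive_tool(
  targets=[
    [[-2,0,-50,0],[0,0,-40,0],[0,0,-12,0],[0,0,-10,0],[0,0,0,0]],
  ],
)

```text
clock: 3.5
tool_pos: [0.5296, -0.2469, 0.0103]
orientation: [2.229, 2.212, 0.001]
ft_force: [0.4, -0.4, 0.6]
finger_gap: 0.0854
finger_force: 0.0
```

Emit:
drive_tool(
  targets=[
    [[0,0,0,0],[0,0,0,0],[0,0,0,0],[0,0,0,0],[0,0,0,0]],
  ],
  claw=-1,
  newtons=60,
)

```text
clock: 4.12
tool_pos: [0.5298, -0.2478, 0.0113]
orientation: [2.229, 2.21, 0.001]
ft_force: [0.9, 1.1, 5.9]
finger_gap: 0.0505
finger_force: 61.6
```

Emit:
drive_tool(
  targets=[
    [[0,0,0,0],[0,0,0,0],[0,0,0,0]],
  ],
)

```text
clock: 4.5
tool_pos: [0.5298, -0.2478, 0.0112]
orientation: [2.229, 2.21, 0.001]
ft_force: [0.0, 0.4, 6.5]
finger_gap: 0.0502
finger_force: 61.6
```

Emit:
drive_tool(
  targets=[
    [[0,0,5,0],[0,0,15,0],[0,0,30,0],[0,0,35,0],[0,0,0,0]],
  ],
)

```text
clock: 5.12
tool_pos: [0.5315, -0.2488, 0.0984]
orientation: [2.225, 2.206, 0.003]
ft_force: [-0.3, -0.2, -2.8]
finger_gap: 0.0503
finger_force: 62.9
```

Emit:
drive_tool(
  targets=[
    [[8,39,0,0],[8,39,0,0],[8,39,0,0],[8,39,0,0],[0,0,0,0]],
  ],
)

```text
clock: 5.75
tool_pos: [0.5593, -0.088, 0.0923]
orientation: [-2.225, -2.214, 0.002]
ft_force: [0.1, -1.9, -2.7]
finger_gap: 0.0503
finger_force: 62.9
```

Emit:
drive_tool(
  targets=[
    [[0,0,0,0],[0,0,0,0]],
  ],
)

```text
clock: 6.0
tool_pos: [0.5601, -0.0919, 0.0937]
orientation: [-2.232, -2.21, 0.001]
ft_force: [-0.1, -0.4, -3.0]
finger_gap: 0.0508
finger_force: 62.9
```

```bash
python3 neck.py .1185 w_held.png
```

```text
[ 0.56021631 -0.0919765   0.09389113] [-2.86207577e-01  2.53942216e-01  1.84912333e+00 -2.93115592e-04
  1.03909495e+00 -2.75980495e-01] 6.05
[  250   252   142   145 11036]
outer 0.5603103637695312 -0.08599398285150528 0.05615272745490074 ((0.5603618621826172, -0.0863962322473526), (0.04877815768122673, 0.05564916878938675), 179.65577697753906)
inner 0.56036776304245 -0.08030162751674652 0.03396141156554222 ((0.5603951215744019, -0.08251864463090897), (0.026164524257183075, 0.032829150557518005), 89.52652740478516)
inner 0.5634506940841675 -0.06658246368169785 0.008487670682370663 ((0.5626903772354126, -0.06622391194105148), (0.0022886001970618963, 0.008881479501724243), 89.519287109375)
```

View pics/w_held.png

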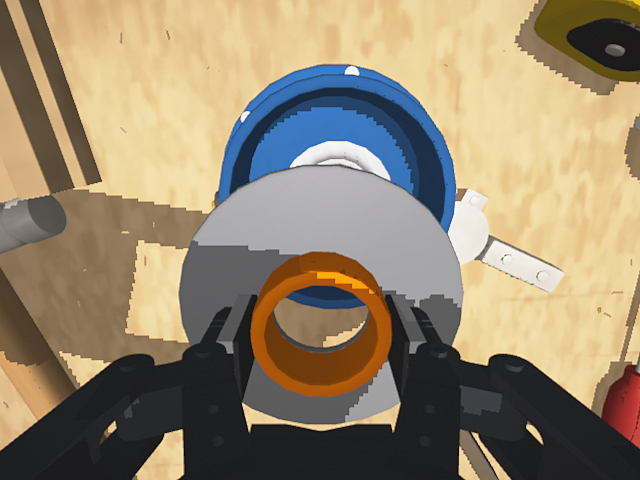

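The cover is held level by the neck, whose top ring is centred at about (321,334). The housing is ahead, with the hub ring around column 340. Next I work out the offset.

```bash
python3 - <<'E'
from h import *
np.set_printoptions(precision=4,suppress=True)
s=readout.read_state();C=cal('wrist',s);print(s['tool_pos'],-C[3].T@C[4])
for z in(.1157,.1185):
  c=ray(C,321,334,z);print(z,c,[ray(C,*p,z) for p in((251,334),(392,334),(321,397),(321,272))])
im=cv2.imread('pics/w_held.png');h=cv2.cvtColor(im,cv2.COLOR_BGR2HSV)
m=cv2.inRange(h,(95,120,30),(125,255,255));m[260:]=0;m[:,:200]=0;m[:,470:]=0;print('blue bbox',cv2.boundingRect(m))
for y in(130,150,160):
  x=np.flatnonzero(m[y]);print(y,x.min(),x.max(),ray(C,(x.min()+x.max())/2,y,.056))
w=cv2.inRange(h,(0,0,150),(180,40,255));w[175:]=0;w[:135]=0;w[:,:270]=0;w[:,410:]=0;print('hub',cv2.boundingRect(w),ray(C,cv2.boundingRect(w)[0]+cv2.boundingRect(w)[2]/2,160,.047),pix(C,[.5695,-.0535,.047]))
print('hub far edge pred',pix(C,[.5695,-.0535+.0205,.047]))
E
```

```text
[ 0.5602 -0.092   0.0939] [ 0.5612 -0.0184  0.2368]
0.1157 [ 0.5605 -0.0901  0.1157] [array([ 0.5357, -0.0898,  0.1157]), array([ 0.5858, -0.0903,  0.1157]), array([ 0.5603, -0.1168,  0.1157]), array([ 0.5608, -0.0664,  0.1157])]
0.1185 [ 0.5606 -0.0884  0.1185] [array([ 0.5362, -0.0882,  0.1185]), array([ 0.5852, -0.0886,  0.1185]), array([ 0.5603, -0.1145,  0.1185]), array([ 0.5608, -0.0653,  0.1185])]
blue bbox (218, 65, 238, 168)
130 233 438 [ 0.5677 -0.0213  0.056 ]
150 226 447 [ 0.5682 -0.0301  0.056 ]
160 224 451 [ 0.5687 -0.0347  0.056 ]
hub (270, 141, 119, 34) [ 0.5652 -0.0354  0.047 ] [338.2693 196.7462]
hub far edge pred [338.4228 154.7858]
```

Emit:
drive_tool(
  targets=[
    [[4,19,0,0],[4.5,19,0,0],[0,0,-12,0],[0,0,-8,0],[0,0,0,0]],
  ],
)

```text
clock: 6.68
tool_pos: [0.5677, -0.0528, 0.0726]
orientation: [-2.229, -2.21, 0.003]
ft_force: [0.6, 0.2, -2.8]
finger_gap: 0.0502
finger_force: 62.9
```

Emit:
drive_tool(
  targets=[
    [[0,0,-4,0],[0,0,-4,0],[0,0,0,0]],
  ],
)

```text
clock: 7.05
tool_pos: [0.5688, -0.0531, 0.0659]
orientation: [-2.231, -2.211, 0.001]
ft_force: [0.8, 0.6, -2.0]
finger_gap: 0.0505
finger_force: 62.9
```

Emit:
drive_tool(
  targets=[
    [[0,0,-3,0],[0,0,-2,0],[0,0,0,0]],
  ],
)

```text
clock: 7.42
tool_pos: [0.5692, -0.053, 0.0614]
orientation: [2.231, 2.212, 0.0]
ft_force: [-0.8, 0.1, -1.5]
finger_gap: 0.0503
finger_force: 62.9
```

Emit:
drive_tool(
  targets=[
    [[0,0,-1,0],[0,0,-1,0],[0,0,0,0]],
  ],
)

```text
clock: 7.8
tool_pos: [0.5692, -0.053, 0.0613]
orientation: [-2.231, -2.212, 0.001]
ft_force: [-5.0, 0.7, 9.7]
finger_gap: 0.0503
finger_force: 64.0
```

Contact came at TCP z=0.0613, which is the expected seated height (0.061). I release and check.

Emit:
drive_tool(
  targets=[
    [[0,0,0,0],[0,0,0,0],[0,0,0,0],[0,0,2,0],[0,0,5,0]],
  ],
  claw=1,
)

```text
clock: 8.43
tool_pos: [0.5688, -0.0529, 0.0661]
orientation: [-2.23, -2.211, 0.001]
ft_force: [0.4, -0.1, 0.1]
finger_gap: 0.0855
finger_force: 0.0
```

Emit:
drive_tool(
  targets=[
    [[0,0,30,0],[0,0,40,0],[0,0,40,0],[0,0,40,0],[0,0,0,0]],
  ],
)

```text
clock: 9.05
tool_pos: [0.5723, -0.0536, 0.2217]
orientation: [2.225, 2.206, 0.009]
ft_force: [-0.1, -0.2, 0.5]
finger_gap: 0.0856
finger_force: 0.0
```

```bash
python3 neck.py .083 w_seat.png; python3 -c "
from h import *
s,_=cap('scene','s_seat.png');w=cv2.imread('pics/w_seat.png')
cv2.imwrite('pics/seat.png',np.hstack([cv2.resize(w[100:400,170:470],(400,400)),cv2.resize(s[190:290,240:340],(400,400),interpolation=2)]))"
```

```text
[ 0.57055845 -0.05327547  0.21890775] [-2.15571334e-01  1.15001326e-01  1.75390062e+00  1.12260978e-05
  1.26767650e+00 -2.06945560e-01] 9.1
[ 282  187   67   68 1943]
outer 0.5697557330131531 -0.05100554972887039 0.05347072333097458 ((0.5696654915809631, -0.05115740746259689), (0.04997023567557335, 0.05263549089431763), 178.5718231201172)
inner 0.5698602199554443 -0.048057906329631805 0.038867052644491196 ((0.5697663426399231, -0.0493706613779068), (0.034185267984867096, 0.037988122552633286), 88.2181167602539)
```

View pics/seat.png

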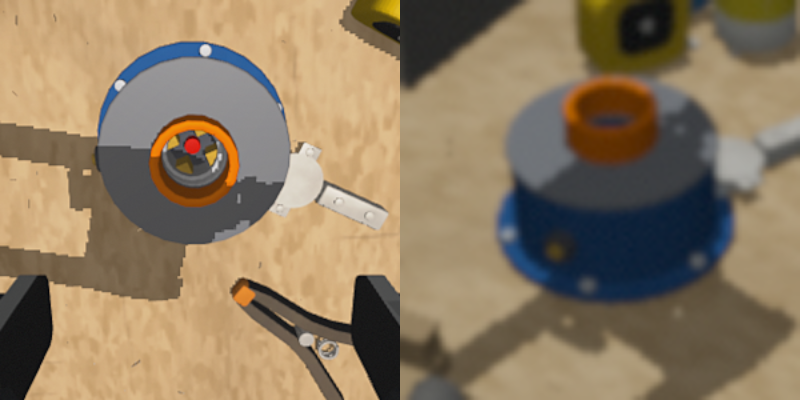

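The cover is seated and level, with its neck at about (0.5695,-0.052). Now the spindle.

Emit:
drive_tool(
  targets=[
    [[-24,46,0,5],[-24,46,0,5],[-24,46,0,5],[-24,47,0,5],[-24,47,0,5]],
  ],
)

```text
clock: 9.78
tool_pos: [0.4467, 0.18, 0.2141]
orientation: [-1.695, -2.642, 0.004]
ft_force: [1.4, 0.4, 0.9]
finger_gap: 0.0854
finger_force: 0.0
```

Emit:
drive_tool(
  targets=[
    [[-23,47,0,4.7],[0,0,0,0],[0,0,0,0]],
  ],
)

```text
clock: 10.15
tool_pos: [0.4253, 0.2255, 0.2148]
orientation: [-1.589, -2.709, 0.004]
ft_force: [-0.0, 0.4, -0.6]
finger_gap: 0.0851
finger_force: 0.0
```

```bash
cat > head.py <<'E'
from h import *
import sys
np.set_printoptions(precision=4,suppress=True)
z=float(sys.argv[1]);im,C=cap('wrist',sys.argv[2]);s=readout.read_state();print(s['tool_pos'],s['orientation'],s['clock'])
Rm=Ro.from_rotvec(s['orientation']).as_matrix();print('yaw of tool y',np.degrees(np.arctan2(Rm[1,1],Rm[0,1])))
h=cv2.cvtColor(im,cv2.COLOR_BGR2HSV);m=cv2.inRange(h,(0,150,40),(5,255,255))|cv2.inRange(h,(174,150,40),(180,255,255))
x,y=pix(C,[s['tool_pos'][0],s['tool_pos'][1],z]).astype(int);k=np.zeros_like(m);k[y-60:y+60,x-60:x+60]=m[y-60:y+60,x-60:x+60]
n,l,st,ce=cv2.connectedComponentsWithStats(k);i=1+np.argmax(st[1:,4]);b=st[i];print(b)
# lower edge (nearest the hand) of the top face, width columns from lower half
hull=cv2.convexHull(cv2.findContours((l==i).astype(np.uint8),0,2)[0][0]);print(cv2.approxPolyDP(hull,2,True)[:,0].tolist())
# dark hole disc in the top face
d=((h[...,2]<75)&(h[...,1]<120)).astype(np.uint8);d2=np.zeros_like(d);d2[b[1]+8:b[1]+b[3]-3,b[0]+8:b[0]+b[2]-8]=d[b[1]+8:b[1]+b[3]-3,b[0]+8:b[0]+b[2]-8]
n,l,st,ce=cv2.connectedComponentsWithStats(d2);
if n>1:
  i=1+np.argmax(st[1:,4]);print('disc',st[i],ce[i],ray(C,*ce[i],z))
lo=(b[0]+b[2]/2,b[1]+b[3]-.5);P=ray(C,*lo,z);print('near-edge mid',P, 'centre est',P[:2]+.014*Rm[:2,0])
E
python3 head.py .125 w_sp2.png
```

```text
[0.4258 0.2251 0.2151] [-1.5904 -2.7082  0.0032] 10.2
yaw of tool y 29.152138517763795
[ 298  216   45   53 1936]
[[338, 217], [342, 230], [340, 268], [301, 268], [298, 234], [301, 219]]
disc [312 242  18  17 247] [320.1215 249.9798] [0.4266 0.2219 0.125 ]
near-edge mid [0.433 0.211 0.125] centre est [0.4262 0.2233]
```

Emit:
drive_tool(
  targets=[
    [[0.7,-2.6,-50,0],[0,0,-45,0],[0,0,-15,0],[0,0,0,0]],
  ],
)

```text
clock: 10.7
tool_pos: [0.4266, 0.2224, 0.1055]
orientation: [-1.591, -2.707, 0.003]
ft_force: [0.2, 0.2, -1.0]
finger_gap: 0.0857
finger_force: 0.0
```

Emit:
drive_tool(
  targets=[
    [[0,0,0,0]],
  ],
)

```text
clock: 10.82
tool_pos: [0.4287, 0.2237, 0.1082]
orientation: [1.589, 2.707, 0.004]
ft_force: [0.3, 0.1, 0.5]
finger_gap: 0.085
finger_force: 0.0
```

```bash
python3 head.py .125 w_sp3.png
```

```text
[0.4288 0.2239 0.1085] [1.5889 2.707  0.005 ] 10.875
yaw of tool y 29.1756381323654
[ 276  271   76   92 5852]
[[345, 271], [351, 299], [349, 359], [280, 361], [276, 298], [282, 271]]
disc [298 319  32  30 738] [313.477  333.3144] [0.4268 0.2217 0.125 ]
near-edge mid [0.433  0.2108 0.125 ] centre est [0.4262 0.223 ]
```

View pics/w_sp3.png

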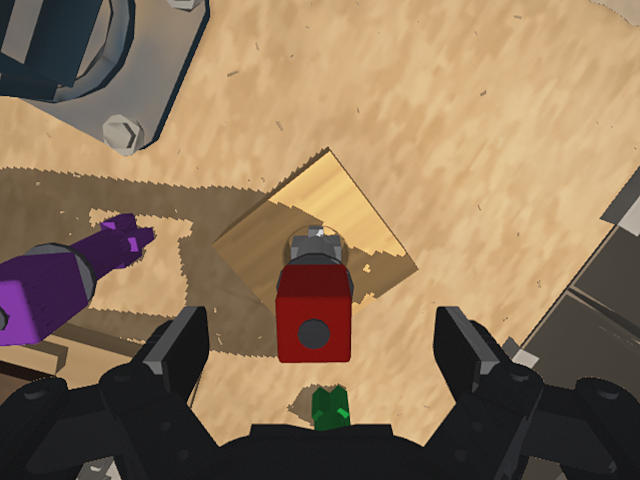

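The red head is between the open fingers, with its top face at (314,333). The purple and green spindles are clear. I go down and grip.

Emit:
drive_tool(
  targets=[
    [[-2,-2,-9,0],[0,0,-9,0],[0,0,0,0],[0,0,0,0]],
  ],
)

```text
clock: 11.38
tool_pos: [0.4247, 0.2215, 0.0881]
orientation: [-1.589, -2.71, 0.0]
ft_force: [-0.1, -0.2, 0.9]
finger_gap: 0.0854
finger_force: 0.0
```

Emit:
drive_tool(
  targets=[
    [[0,0,0,0],[0,0,0,0],[0,0,0,0],[0,0,0,0],[0,0,0,0]],
  ],
  claw=-1,
  newtons=100,
)

```text
clock: 12.0
tool_pos: [0.4258, 0.2218, 0.089]
orientation: [1.589, 2.708, 0.003]
ft_force: [1.6, 1.5, 1.5]
finger_gap: 0.0273
finger_force: 103.4
```

Emit:
drive_tool(
  targets=[
    [[0,0,0,0],[0,0,0,0],[0,0,0,0]],
  ],
)

```text
clock: 12.38
tool_pos: [0.4258, 0.2218, 0.089]
orientation: [1.589, 2.708, 0.003]
ft_force: [1.3, 0.3, 4.3]
finger_gap: 0.027
finger_force: 103.7
```

Emit:
drive_tool(
  targets=[
    [[0,0,10,0],[0,0,30,0],[0,0,50,0],[0,0,50,0],[0,0,0,0]],
  ],
)

```text
clock: 13.0
tool_pos: [0.4264, 0.222, 0.2323]
orientation: [1.587, 2.706, 0.007]
ft_force: [-0.6, 0.6, -2.5]
finger_gap: 0.0265
finger_force: 106.2
```

Emit:
drive_tool(
  targets=[
    [[28,-54,0,-1.5],[28,-54,0,-1.5],[28,-54,0,-1.5],[28,-54,0,-1.5],[28,-54,0,-1.5]],
  ],
)

```text
clock: 13.62
tool_pos: [0.5626, -0.0498, 0.2248]
orientation: [-1.761, -2.593, 0.004]
ft_force: [0.4, 1.6, -2.6]
finger_gap: 0.027
finger_force: 106.0
```

Emit:
drive_tool(
  targets=[
    [[0,0,0,0],[0,0,0,0],[0,0,0,0]],
  ],
)

```text
clock: 14.0
tool_pos: [0.5632, -0.0471, 0.2268]
orientation: [-1.759, -2.598, 0.002]
ft_force: [0.3, 1.0, -2.5]
finger_gap: 0.0268
finger_force: 106.0
```

```bash
python3 head.py .265 w_c.png; python3 - <<'E'
from h import *
w=cv2.imread('pics/w_c.png');s,_=cap('scene','s_c.png');t,_=cap('top','t_c.png')
C=cal('wrist');print(pix(C,[.5695,-.052,.083]))
cv2.imwrite('pics/c.png',np.hstack([cv2.resize(w[:,80:560],(500,500)),cv2.resize(s[100:300,230:350],(300,500),interpolation=2)]))
E
```

```text
[ 0.5636 -0.047   0.2273] [-1.7596 -2.5997  0.0012] 14.05
yaw of tool y 21.815348982573255
[ 277  306   89   91 6578]
[[360, 306], [365, 326], [361, 393], [346, 396], [282, 395], [277, 331], [281, 306]]
disc [303 348  37  34 969] [320.7771 364.483 ] [ 0.5632 -0.0464  0.265 ]
near-edge mid [ 0.5679 -0.0575  0.265 ] centre est [ 0.5627 -0.0445]
[324.89413282 230.91084151]
```

View pics/c.png

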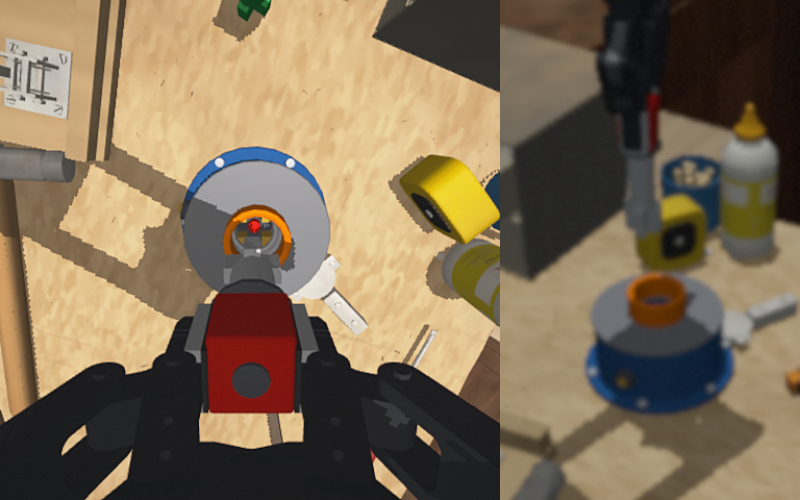

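The spindle hangs straight in the grip, its head disc matching the TCP. The plunger is visible through the neck at about (255,227). I align over the axis and lower.

Emit:
drive_tool(
  targets=[
    [[3,-3,-20,0],[2.5,-3.5,-25,0],[0,0,-5,0],[0,0,0,0],[0,0,0,0]],
  ],
)

```text
clock: 14.78
tool_pos: [0.571, -0.0551, 0.1793]
orientation: [1.762, 2.599, 0.001]
ft_force: [-0.1, 0.0, -2.3]
finger_gap: 0.0271
finger_force: 105.9
```

```bash
python3 head.py .214 w_d.png; python3 - <<'E'
from h import *
w=cv2.imread('pics/w_d.png');t,_=cap('top','t_d.png')
C=cal('wrist');print(pix(C,[.569,-.0535,.083]))
cv2.imwrite('pics/d.png',cv2.resize(w[150:350,220:420],(600,600),interpolation=2))
E
```

```text
[ 0.5712 -0.0551  0.1795] [1.7621 2.5983 0.0014] 14.825
yaw of tool y 21.711550990133105
[ 277  300   89   97 7056]
[[359, 300], [365, 326], [361, 394], [282, 395], [277, 331], [282, 301]]
disc [303 348  37  34 968] [320.7552 364.4742] [ 0.5717 -0.0567  0.214 ]
near-edge mid [ 0.5765 -0.0681  0.214 ] centre est [ 0.5714 -0.0551]
[318.29833639 237.7579864 ]
```

View pics/d.png

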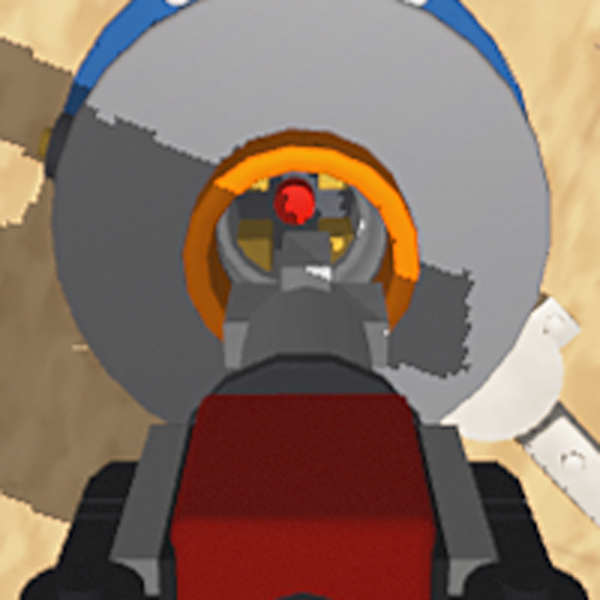

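The spindle splines are parallel to the slots, and the foot (column 307) is about 2 mm to the right of the plunger (295). I correct that and lower.

Emit:
drive_tool(
  targets=[
    [[-2.2,1.2,0,0],[0,0,-12,0],[0,0,-15,0],[0,0,-15,0],[0,0,0,0]],
  ],
)

```text
clock: 15.5
tool_pos: [0.566, -0.0534, 0.1334]
orientation: [-1.761, -2.596, 0.003]
ft_force: [-0.0, -0.1, -2.7]
finger_gap: 0.0269
finger_force: 105.9
```

Emit:
drive_tool(
  targets=[
    [[0,0,-6,0],[0,0,-5,0],[0,0,0,0]],
  ],
)

```text
clock: 15.88
tool_pos: [0.5679, -0.0538, 0.125]
orientation: [-1.763, -2.599, 0.0]
ft_force: [-0.2, -0.3, -1.9]
finger_gap: 0.0268
finger_force: 105.9
```

Emit:
drive_tool(
  targets=[
    [[1,0,-3,0],[0,0,-3,0],[0,0,-2,0],[0,0,0,0]],
  ],
)

```text
clock: 16.38
tool_pos: [0.5689, -0.0538, 0.117]
orientation: [-1.763, -2.599, 0.0]
ft_force: [-0.9, 0.2, -3.1]
finger_gap: 0.0268
finger_force: 106.2
```

Emit:
drive_tool(
  targets=[
    [[0,0,-2,0],[0,0,-2,0],[0,0,0,0]],
  ],
)

```text
clock: 16.75
tool_pos: [0.569, -0.0538, 0.113]
orientation: [-1.763, -2.6, 0.0]
ft_force: [-0.2, -0.1, -1.9]
finger_gap: 0.0271
finger_force: 106.2
```

Emit:
drive_tool(
  targets=[
    [[0,0,-2,0],[0,0,-2,0],[0,0,0,0]],
  ],
)

```text
clock: 17.12
tool_pos: [0.569, -0.0538, 0.109]
orientation: [-1.763, -2.6, -0.0]
ft_force: [-0.2, 0.3, -2.7]
finger_gap: 0.0271
finger_force: 106.2
```

Emit:
drive_tool(
  targets=[
    [[0,0,-2,0],[0,0,-2,0],[0,0,0,0]],
  ],
)

```text
clock: 17.5
tool_pos: [0.5692, -0.054, 0.1058]
orientation: [1.763, 2.6, -0.0]
ft_force: [-1.6, -0.3, 1.2]
finger_gap: 0.0267
finger_force: 106.8
```

It is meshed and the plunger has been felt at foot ≈ 25–26 mm. Pushing home.

Emit:
drive_tool(
  targets=[
    [[0,0,-3,0],[0,0,-3,0],[0,0,-2,0],[0,0,0,0]],
  ],
)

```text
clock: 18.0
tool_pos: [0.5693, -0.054, 0.0979]
orientation: [1.763, 2.6, -0.0]
ft_force: [-3.4, -0.5, 5.7]
finger_gap: 0.027
finger_force: 107.6
```

Emit:
drive_tool(
  targets=[
    [[0,0,-2,0],[0,0,-2,0],[0,0,0,0],[0,0,0,0]],
  ],
)

```text
clock: 18.5
tool_pos: [0.5694, -0.054, 0.095]
orientation: [1.763, 2.6, -0.001]
ft_force: [-5.7, 0.6, 9.8]
finger_gap: 0.0268
finger_force: 108.2
```

Emit:
drive_tool(
  targets=[
    [[-0.6,0,-1,0],[0,0,-0.5,0],[0,0,0,0],[0,0,0,0]],
  ],
)

```text
clock: 19.0
tool_pos: [0.5694, -0.0541, 0.095]
orientation: [1.763, 2.6, 0.0]
ft_force: [-6.4, -0.5, 16.2]
finger_gap: 0.0271
finger_force: 109.3
```

The view budget is used up, so I check numerically for slip: the head disc pixel should still be (320.8,364.5), and the neck should be at its seated position.

```bash
python3 head.py .131 w_e.png; python3 - <<'E'
from m import *
s=cap('scene','s_e.png')[0]
for n,im in(('before',cv2.imread('pics/s_seat.png')),('now',s)):print(n,blobs(im,(5,150,120),(20,255,255),(270,195,330,240))[1])
E
```

```text
[ 0.5694 -0.0541  0.095 ] [1.7627 2.5995 0.0001] 19.05
yaw of tool y 21.719213574866398
[ 277  302   88   95 6932]
[[359, 302], [364, 323], [361, 393], [335, 396], [282, 395], [277, 331], [282, 302]]
disc [303 348  37  34 969] [320.7503 364.6089] [ 0.5698 -0.0548  0.131 ]
near-edge mid [ 0.5744 -0.0662  0.131 ] centre est [ 0.5693 -0.0532]
before [([281, 209, 21, 12, 67], [289.3, 213.0])]
now []
```

```bash
python3 - <<'E'
from m import *
for n in('s_seat','s_e'):
  im=cv2.imread(f'pics/{n}.png');print(n,blobs(im,(3,110,35),(20,255,255),(275,195,315,238),mina=15)[1],'plate',blobs(im,(90,5,30),(130,110,200),(255,205,335,250))[1])
E
```

```text
s_seat [([281, 208, 24, 23, 423], [292.3, 219.3])] plate [([264, 212, 59, 38, 875], [292.5, 230.5])]
s_e [([298, 201, 4, 8, 17], [299.6, 204.5]), ([281, 212, 24, 19, 283], [292.4, 222.4])] plate [([288, 205, 9, 15, 61], [292.4, 213.8]), ([264, 212, 59, 38, 876], [292.8, 230.4])]
```

The plate and neck have not moved (identical bounding boxes), there was no slip in the grip, and the spindle is on its stop at foot 14 mm. Handing in.

```bash
python3 -c "
from station import workorder
print(workorder.sign_off())"
```

```text
the job is handed in; nothing more can be done
None
```

The cover is seated level on the housing and released, and the spindle is meshed and held pressed on its stop (foot at 14 mm), handed in at about 19 s; I went over the picture limit by one (11 viewed, limit 10).

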